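Lock the spool post into the printer frame

ROBOT

A 6-joint arm with a two-finger parallel gripper is mounted at the origin on the work surface. World frame = base frame: x ahead of the robot, y to its left, z up, the work surface at z = 0. Lengths are in m, angles in degrees, forces in N, time in s.
With the tool pointing down it reaches from about 0.4 to 0.825 m from the base axis. Payload 7 kg.
Tool frame: the origin (TCP) lies midway between the tips of the shut fingers; the grasp point (between the pads) lies 19 mm behind it; z points along the fingers, y is the direction in which the jaws open and shut (so a half turn about z gives the same grasp; the last joint's range is limited). The gripper opens to 88 mm and grips with 3 to 60 N. Pads are 19 mm wide; open, the fingers measure 130 mm over their backs; the gripper's body (78 mm by 193 mm) begins 47 mm behind the grasp point.
Start: joints at [89.273, 20.546, 0.682, 0, -70.136, -16.507], TCP at [0.2, 0.645, 0.227] pointing down, gripper open.
Joint ranges: [-176.03, 176.03], [-82.01, 121.73], [-58.28, 71.71], [-173.87, 95.51], [-174.79, -0.11], [-173.66, 173.66]. Speed limits (degrees/s): [136.94, 136.94, 172.46, 180, 180, 180].

INTERFACE

Orientations are given as a 3x3 rotation matrix whose columns are the frame's x, y, z axes.
In Python, from rig import robot gives the robot as it stands. Calls block until the motion is done:
- robot.goto(position, orientation): joint-space move of the TCP to a pose.
- robot.servo_line(position, ori=None, speed=0.15): straight line of the TCP; ori=None keeps the orientation; speed is the mean speed in m/s.
- robot.movej(angles): joint-space move.
- robot.move_gripper(opening): opening from 0.0 (shut) to 1.0 (fully open); the grip force is fixed at half the most; returns when the fingers have stopped.
- robot.dwell(seconds).
- robot.ik(position, orientation): joint angles nearest the present ones, or None.
- robot.grab_frame(name): name is "scene" or "top" or "wrist"; returns (picture, depth): 384x512x3 uint8, red, green, blue; 384x512 float32, m along the optical axis (not along the pixel's ray), 0 where there is no reading.
- robot.camera_info(name): a dict with "vfov" (degrees; the focal length in pixels is half the picture's height over the tangent of half this angle, whatever the lens; pixels are square), "cx", "cy" (the principal point, pixels), "k1" (the pictures are not rectified: a ray, as slopes to the right and down, at radius r is drawn at 1 + k1 r^2 times it, then the intrinsics apply), "view" (4x4, takes a point from world to camera coordinates); the wrist camera has in their place "T_tool_cam" (4x4, takes a point from camera to tool coordinates, whose origin is the TCP and whose axes are the flange's). Camera axes: x right, y down, z forward; pixel columns grow to the right and rows downward; lengths in m; the calibration is good to about 2 mm. A picture is of the moment at which its call begins: read the wrist's pose just before it. camera_info takes no time and is no camera call.
A pose or a line that the arm cannot do raises robot.Unreachable and nothing moves.
- robot.job_done(): hands the job in, once; it reports no verdict.
Readings, each from a call of its own:
- robot.read_t(): time.
- robot.read_qpos(): joint angles.
- robot.read_qvel(): joint speeds.
- robot.read_effort(): joint torques, N m.
- robot.read_position(): TCP position.
- robot.read_tcp_rot(): TCP orientation.
- robot.read_force(): force on the tool from outside, world axes, zero at the start.
- robot.read_ft_torque(): the same for the moment, N m.
- robot.read_grip_width(): opening from 0.0 (shut) to 1.0 (fully open).
Only numpy, scipy, OpenCV 4.12 (cv2) and the standard library are available. Lean on these libraries where they do the work, as an engineer would, in place of code of your own. Each camera call takes 0.05 s, during which the arm holds its last target. There are 200 camera calls.

TASK

Take the short T-handled post out of its stand and fit it into the round socket on the printer frame: its two spring buttons must be squeezed flush to get past the socket's mouth, then push the post fully down and turn it until both buttons pop out through the socket's side windows. Leave it locked there, fully home and let go, and leave the screwdriver, the spool and the screw box where they are.

Things in the scene. Friction and masses are not known exactly. Their poses are not given: they have to be found in the camera images.
- post: Loose post, 160 g: a plain aluminium round rod, 26 mm in diameter, 60 mm long, standing upright in the stand with its foot 8 mm above the bench. The foot tapers to 19 mm over its last 6 mm. Origin: centre of the foot, z up along the rod, y through its two buttons. A half turn about z makes no difference.
- t_grip (a point): Middle of the post's black T-grip on top of the rod, 68 mm above the foot: a bar 60 mm long (along the post's x), 12 mm thick (along y) and 16 mm high, 60 to 76 mm above the foot.
- button_mid (a point): On the rod's axis, 26 mm above the foot, midway between two steel spring buttons at the post's +y and -y sides, each 8 mm wide, 12 mm tall (20 to 32 mm above the foot) and standing 6 mm proud (38 mm over both). Square faces and edges: the socket's rim does not wedge them in; squeeze them and leave their lower part free to enter the mouth.
- button_a (a joint): How far the post's +y button is pressed in, m: 0 = fully out, 0.006 = flush with the rod, 0.0066 = its stop. A spring pushes it out, 1.5 N when out, 5 N when flush. In the socket's bore it reads about 0.004 to 0.006; popped out through a window it reads about 0.
- button_b (a joint): The same for the post's -y button.
- frame: Fixed low base frame of a compact printer: aluminium bars, black corner block and a brass-coloured bed plate (up to 34 mm high, 100 to 230 mm along +x). Origin: on the bench, under the socket's axis; z up. On it stands the socket, an upright round aluminium tube, bore 28.4 mm, wall 3.5 mm, on a black flange 52 mm wide and 20 mm above the bench.
- socket_mouth (a point): Centre of the socket's flat, unchamfered mouth, 70 mm above the bench; axes as the frame's. Two opposite windows, 11 mm wide and 16 mm tall, are cut in the wall 24 mm below it. The socket is clamped at another angle each time, which no pose tells: the line through the windows lies 0.4 to 1.1 rad anticlockwise (from above) from the frame's y axis.
- socket_floor (a point): Centre of the bore's solid floor, 20 mm above the bench. A post fully home has its foot here, so that its buttons are level with the windows. The sprung buttons rub in the bore enough (a few N) to hold the post up: it must be pushed home. Once both have popped, the post turns about 0.1 rad either way and then stops hard.
- stand: The fixed grey stand, a block 90 x 90 x 20 mm with a round recess 30 mm wide and 12 mm deep in the middle of its top, where the post's foot stands. Origin: centre of its underside.
- screwdriver: A bystander: a loose screwdriver 170 mm long with a black handle, lying on the bench between stand and frame, handle towards the robot. Origin: centre of its length along its own x, on the bench.
- spool: A bystander: a loose filament spool lying flat, 140 mm in diameter, 50 mm high. Origin: centre of its underside.
- screw_box: A bystander: a loose open sorting box with screws, 110 x 150 x 40 mm. Origin: centre of its underside.
Things that resemble listed ones, but are neither listed nor needed, are in the scene too. What is shaped like the post but green or red is not meant.

How it is judged (in metres and radians):
On the way:
1. both spring buttons are pressed in and under the socket's mouth, the post in line with the socket (value of joint each of button_a, button_b above 0.0033 m and z of post in the frame of frame below 0.0485 m and horizontal distance between post and frame below 0.004 m), for 0.1 s.
At the end, for the whole second after the job is handed in: The post stands in the socket, foot within 3.5 mm of the bore's floor, within 3 mm of the socket's axis and 0.08 rad of upright, at rest, with both buttons out (pressed less than 2 mm) through the windows (value of joint each of button_a, button_b below 0.002 m and z of post in the frame of frame below 0.0235 m and horizontal distance between post and frame below 0.003 m and angle between post's own z axis and vertical below 0.08 rad and linear speed of post below 0.01 m/s); the robot touches nothing.
It fails at once if the screwdriver is pushed more than 30 mm from its place (distance of screwdriver from where it was at the start of the episode above 0.03 m).
It fails at once if the spool is pushed more than 30 mm from its place (distance of spool from where it was at the start of the episode above 0.03 m).
It fails at once if the screw box is pushed more than 30 mm from its place (distance of screw_box from where it was at the start of the episode above 0.03 m).
It also fails if it takes over 67 s, if anything falls off the work surface, if the arm or the gripper's body presses on something with over 40 N, if the wrist force passes 120 N, or if a joint passes its speed limit or range.

## Working session

There is one attempt and no reset: what is moved stays moved. The work goes in short steps, each a Python script; the robot and the scene stay as the last script left them, time stands still between calls to the robot, and variables do not carry over. Pictures are saved under pics/ and viewed, about 8 in all and at most 12, crops included, and the job is handed in when it is done.

```bash
mkdir -p pics; ls; cat > h.py <<'E'
import numpy as np, cv2
from rig import robot
def K(i):
    f=192/np.tan(np.radians(i["vfov"])/2); return f
def cam2world(name):
    i=robot.camera_info(name)
    if name=="wrist":
        T=np.eye(4);T[:3,:3]=robot.read_tcp_rot();T[:3,3]=robot.read_position()
        return i,T@np.array(i["T_tool_cam"])
    return i,np.linalg.inv(np.array(i["view"]))
def shot(name,fn=None):
    i,T=cam2world(name); im,d=robot.grab_frame(name)
    if fn: cv2.imwrite(f"pics/{fn}.png",im[:,:,::-1]); np.savez(f"pics/{fn}.npz",im=im,d=d,T=T)
    return i,T,im,d
def slopes(i,uv):
    uv=np.atleast_2d(np.array(uv,float)); f=K(i)
    s=(uv-[i["cx"],i["cy"]])/f; u=s.copy()
    for _ in range(20): u=s/(1+i["k1"]*(u**2).sum(1,keepdims=True))
    return u
def onplane(i,T,uv,z):
    u=slopes(i,uv); r=np.c_[u,np.ones(len(u))]@T[:3,:3].T
    return T[:3,3]+r*((z-T[2,3])/r[:,2])[:,None]
def cloud(i,T,d):
    v,u=np.mgrid[:384,:512]; s=slopes(i,np.c_[u.ravel(),v.ravel()])
    p=np.c_[s,np.ones(len(s))]*d.reshape(-1,1)
    return (p@T[:3,:3].T+T[:3,3]).reshape(384,512,3)
E
python3 - <<'E'
from h import *
for n in("scene","top"):
    i,T,im,d=shot(n,n); print(n,i,T[:3,3].round(3))
print(robot.camera_info("wrist"),robot.read_tcp_rot(),robot.read_t())
a=[cv2.imread(f"pics/{n}.png") for n in("scene","top")]
cv2.imwrite("pics/both.png",cv2.resize(np.vstack(a),None,fx=.78,fy=.78))
E
```

```text
pics
scene {'vfov': 42.27702016189177, 'cx': 257.64844874251196, 'cy': 186.51508593622378, 'k1': -0.05665987872411431, 'view': array([[-0.84871908,  0.52837569,  0.02224996,  0.4718942 ],
       [ 0.26986798,  0.46889864, -0.84101447, -0.08991911],
       [-0.45480458, -0.70778047, -0.5405549 ,  1.65450263],
       [ 0.        ,  0.        ,  0.        ,  1.        ]])} [1.177 0.964 0.808]
top {'vfov': 54.186404854408934, 'cx': 256.239378849355, 'cy': 188.96632045260034, 'k1': -0.015760725652678848, 'view': array([[ 0.02713232, -0.99963026,  0.0017818 , -0.00194534],
       [-0.98619121, -0.02705878, -0.16338517,  0.54425816],
       [ 0.16337298,  0.00267582, -0.98656075,  1.17771559],
       [ 0.        ,  0.        ,  0.        ,  1.        ]])} [0.344 0.01  1.251]
{'vfov': 69.64289480618224, 'cx': 253.3127595894955, 'cy': 190.39737966212476, 'k1': -0.008822093271205067, 'T_tool_cam': array([[ 8.17126564e-04, -9.58319627e-01, -2.85697085e-01,
         7.63571196e-02],
       [ 9.99999341e-01,  5.52722214e-04,  1.00610575e-03,
         3.37420819e-04],
       [-8.06259759e-04, -2.85697719e-01,  9.58319447e-01,
        -1.58291115e-01],
       [ 0.00000000e+00,  0.00000000e+00,  0.00000000e+00,
         1.00000000e+00]])} [[ 9.55075039e-01 -2.96363922e-01 -3.07749374e-04]
 [-2.96364044e-01 -9.55073874e-01 -1.49939150e-03]
 [ 1.50442159e-04  1.52323725e-03 -9.99998829e-01]] 0.1
```

View pics/top.png

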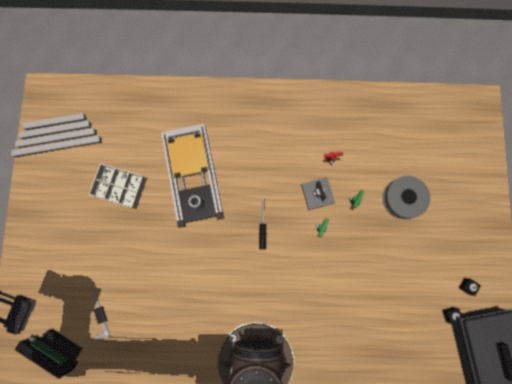

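View pics/scene.png

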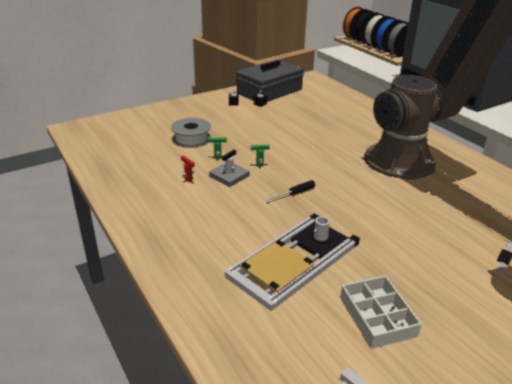

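Candidates for the post in the top view are the black T on the grey stand (319,190), red (333,156), green (357,200) and green (323,228). The black one on the stand matches the description. The socket is at (195,201), and the bed plate at (188,155) gives the frame's +x.

```bash
python3 - <<'E'
from h import *
i,T=cam2world("top")
for n,uv,z in[("stand",(318.5,193.5),.02),("T",(319.5,187),.076),("socket",(195,201),.07),("bed",(188,155),.03),("drv0",(263.5,199),.01),("drv1",(263,247),.02),("g1",(357,200),.06),("g2",(323,228),.06),("red",(333,156),.06)]:
    print(n,onplane(i,T,uv,z)[0].round(3))
# close look at stand: camera over the thing, tool straight down
ps=onplane(i,T,(318.5,193.5),.02)[0]
R=np.diag([1.,-1,-1])  # tool x=world x
def look(p,R,h):
    # cam optical axis hits p at height
    Tt=np.array(robot.camera_info("wrist")["T_tool_cam"]); o=R@Tt[:3,3]; a=R@Tt[:3,2]
    t=None; k=h/(-a[2]); c=p-a*k
    return c-o
for yaw in (0,90,180,-90):
    c,s=np.cos(np.radians(yaw)),np.sin(np.radians(yaw))
    Rz=np.array([[c,-s,0],[s,c,0],[0,0,1]])@R
    q=look(ps,Rz,.33); print(yaw,q.round(3),robot.ik(q,Rz))
E
```

```text
stand [ 0.539 -0.194  0.02 ]
T [ 0.551 -0.188  0.076]
socket [0.496 0.206 0.07 ]
bed [0.656 0.244 0.03 ]
drv0 [ 0.517 -0.012  0.01 ]
drv1 [ 0.358 -0.014  0.02 ]
g1 [ 0.515 -0.311  0.06 ]
g2 [ 0.422 -0.202  0.06 ]
red [ 0.658 -0.235  0.06 ]
0 [ 0.561 -0.193  0.192] [ -0.16184027  14.32767802 -12.87614752   0.         -62.79617446
  90.16184027]
90 [ 0.538 -0.172  0.192] None
180 [ 0.517 -0.195  0.192] [ -0.32706957  10.52741603 -17.87600618   0.         -61.59657779
 -89.67293043]
-90 [ 0.539 -0.216  0.192] [ -2.55868715  13.21622152 -14.37432696   0.         -62.40945152
   2.55868715]
```

```bash
cat >> h.py <<'E'
def Rdown(yaw):
    c,s=np.cos(yaw),np.sin(yaw)
    return np.array([[c,-s,0],[s,c,0],[0,0,1]])@np.diag([1.,-1,-1])
def lookpos(p,R,h):
    Tt=np.array(robot.camera_info("wrist")["T_tool_cam"]); o=R@Tt[:3,3]; a=R@Tt[:3,2]
    return np.array(p)-a*(h/(-a[2]))-o
E
python3 - <<'E'
from h import *
R=Rdown(0)
robot.goto(lookpos([.496,.206,.06],R,.28),R); shot("wrist","w_sock"); print(robot.read_t(),robot.read_position())
robot.goto(lookpos([.545,-.19,.05],R,.28),R); shot("wrist","w_stand"); print(robot.read_t(),robot.read_position())
cv2.imwrite("pics/w2.png",cv2.resize(np.hstack([cv2.imread("pics/w_sock.png")[60:330,60:450],cv2.imread("pics/w_stand.png")[60:330,60:450]]),(780,270)))
E
```

```text
2.0833 [0.50312051 0.20745147 0.18177131]
3.6167 [ 0.55263713 -0.18862743  0.17182199]
```

View pics/w2.png

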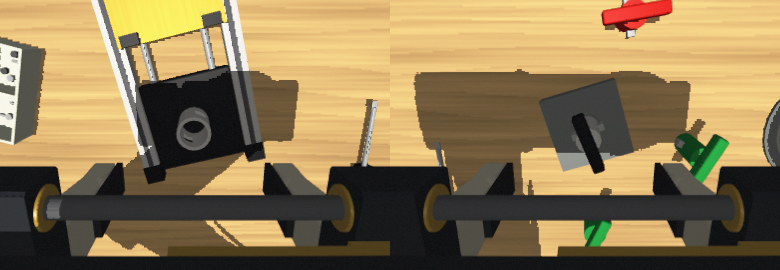

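The left crop shows the socket ring at about (193,128) on its black block. The right crop shows the black T-bar at about (588,143) on the grey stand, with green and red decoys around it. I'll use depth to get positions.

```bash
python3 - <<'E'
from h import *
i=robot.camera_info("wrist")
def L(n): z=np.load(f"pics/{n}.npz"); return z["im"],z["d"],z["T"]
im,d,T=L("w_stand"); P=cloud(i,T,d)
near=np.hypot(P[...,0]-.545,P[...,1]+.19)<.07
t=near&(P[...,2]>.076)&(P[...,2]<.1)&(d>0); print("Tpts",t.sum(),np.median(P[t][:,2]))
v,u=np.nonzero(t); q=onplane(i,T,np.c_[u,v],.084)[:,:2]
r=cv2.minAreaRect(q.astype(np.float32)*1000); print(r,q.mean(0))
w=np.linalg.svd(q-q.mean(0),full_matrices=False)[2][0]; print("T dir",w,np.degrees(np.arctan2(w[1],w[0])))
s=near&(P[...,2]>.012)&(P[...,2]<.026)&(d>0); print("stand",cv2.minAreaRect((P[s][:,:2]*1000).astype(np.float32)))
im,d,T=L("w_sock"); P=cloud(i,T,d)
near=np.hypot(P[...,0]-.496,P[...,1]-.206)<.04
m=near&(P[...,2]>.064)&(P[...,2]<.08)&(d>0); print("ring",m.sum(),np.median(P[m][:,2]))
v,u=np.nonzero(m); q=onplane(i,T,np.c_[u,v],.07)[:,:2]; print(cv2.minEnclosingCircle(q.astype(np.float32)*1000),cv2.fitEllipse(cv2.convexHull(q.astype(np.float32)*1000)))
h=cv2.cvtColor(im,cv2.COLOR_RGB2HSV); y=(h[...,0]>20)&(h[...,0]<33)&(h[...,1]>200)&(P[...,2]>.025)&(P[...,2]<.05)
print("bed",y.sum(),cv2.minAreaRect((P[y][:,:2]*1000).astype(np.float32)),np.median(P[y],0))
E
```

```text
Tpts 793 0.08394609705254266
((541.2476196289062, -193.99879455566406), (60.87358856201172, 12.449235916137695), 22.084693908691406) [ 0.54216619 -0.19365147]
T dir [-0.92770889 -0.37330446] -158.08044299072068
stand ((539.7677001953125, -194.11102294921875), (90.7772445678711, 90.12722778320312), 16.669445037841797)
ring 421 0.06989060423327587
((495.88848876953125, 206.90579223632812), 18.380239486694336) ((495.9450988769531, 206.803466796875), (35.62364196777344, 36.62444305419922), 98.1113510131836)
bed 0 ((0.0, 0.0), (0.0, 0.0), 0.0) [nan nan nan]
  return _methods._mean(a, axis=axis, dtype=dtype,
  ret = um.true_divide(
```

```bash
python3 - <<'E'
from h import *
r=np.radians
for y in (22,202-360):
    j=robot.ik([.5412,-.194,.034],Rdown(r(y))); print("pick",y,None if j is None else j.round(0))
for y in (0,13,30,50,70,80,-180,-167,-150,-130,-110,-100):
    j=robot.ik([.4959,.2069,.09],Rdown(r(y))); print("sock",y,None if j is None else j.round(0))
R=Rdown(r(22))
robot.move_gripper(.8)
robot.goto([.5412,-.194,.13],R)
robot.servo_line([.5412,-.194,.034],speed=.08)
f0=np.array(robot.read_force()); robot.move_gripper(0.0)
print(robot.read_grip_width(),f0,robot.read_force(),robot.read_position())
robot.servo_line([.5412,-.194,.16],speed=.12)
print(robot.read_grip_width(),robot.read_force(),robot.read_t())
shot("wrist","w_held"); shot("scene","s_held")
a=cv2.imread("pics/s_held.png")[90:210,150:310]
cv2.imwrite("pics/held.png",np.hstack([cv2.resize(cv2.imread("pics/w_held.png"),(400,300)),cv2.resize(a,(400,300))]))
E
```

```text
pick 22 [ -0.  22. -25.   0. -42. 112.]
pick -158 [ -0.  22. -25.   0. -42. -68.]
sock 0 [ 44.  15. -27.   0. -48.  46.]
sock 13 [ 44.  15. -27.   0. -48.  59.]
sock 30 [ 44.  15. -27.   0. -48.  76.]
sock 50 [ 44.  15. -27.   0. -48.  96.]
sock 70 [ 44.  15. -27.   0. -48. 116.]
sock 80 [ 44.  15. -27.   0. -48. 126.]
sock -180 [  44.   15.  -27.    0.  -48. -134.]
sock -167 [  44.   15.  -27.    0.  -48. -121.]
sock -150 [  44.   15.  -27.    0.  -48. -104.]
sock -130 [ 44.  15. -27.   0. -48. -84.]
sock -110 [ 44.  15. -27.   0. -48. -64.]
sock -100 [ 44.  15. -27.   0. -48. -54.]
0.28853858622489226 [-0.28685129 -0.0952135   0.16934079] [-1.14370871 -0.16367697  0.2266765 ] [ 0.54123463 -0.19399515  0.03402709]
0.2880160664252296 [-0.27323912  0.36717184 -1.58814058] 7.975
```

View pics/held.png

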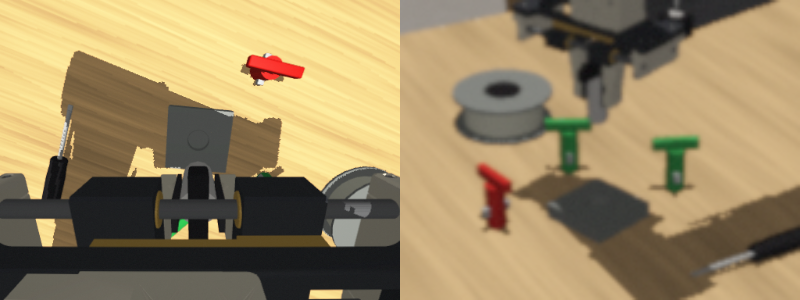

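The post is held (0.288 × 88 = 25.4 mm, so the buttons are flush, and 1.6 N matches its weight) and the stand is empty. Next is the insertion.

```bash
python3 - <<'E'
from h import *
R=Rdown(np.radians(13.5)); xy=[.4959,.2069]
robot.goto([*xy,.16],R)
robot.servo_line([*xy,.1],speed=.1)
f0=np.array(robot.read_force()); print(f0)
for z in np.arange(.097,.0709,-.0025):
    robot.servo_line([*xy,z],speed=.04); f=np.array(robot.read_force())-f0
    print(round(z,4),robot.read_position()[2].round(4),f.round(1))
    if abs(f[2])>12 or np.hypot(*f[:2])>15: break
print(robot.read_grip_width(),robot.read_t())
shot("wrist","w_ins"); shot("scene","s_ins")
a=cv2.imread("pics/s_ins.png")[170:290,250:410]
cv2.imwrite("pics/ins.png",np.hstack([cv2.resize(cv2.imread("pics/w_ins.png"),(400,300)),cv2.resize(a,(400,300))]))
E
```

```text
[ 0.21704179  0.47300254 -1.60007408]
0.097 0.0973 [-0.2 -0.5 -0.4]
0.0945 0.0944 [-0.8 -0.3  0.2]
0.092 0.0918 [-0.1 -0.  -0.7]
0.0895 0.0893 [-0.6 -0.5  0.1]
0.087 0.0868 [-0.6 -0.9  0.6]
0.0845 0.0843 [-0.8 -0.4  0.2]
0.082 0.0818 [-0.1 -0.5 -0.5]
0.0795 0.0793 [-0.3 -0.4  0.5]
0.077 0.0768 [ 0.3 -0.9  0.4]
0.0745 0.0743 [ 0.1 -0.4 -0.6]
0.072 0.0718 [-0.4 -0.8 -0. ]
0.28705714525303644 13.0667
```

View pics/ins.png

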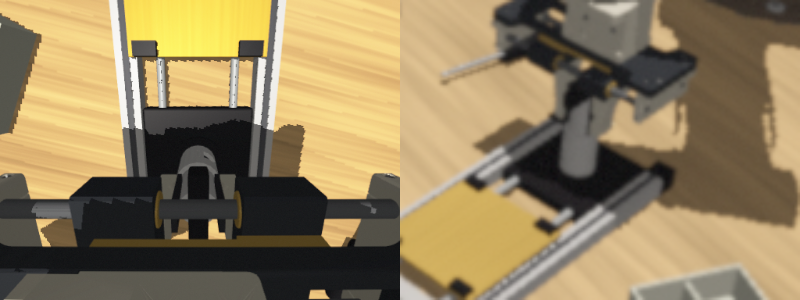

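```bash
python3 - <<'E'
from h import *
xy=[.4959,.2069]
robot.move_gripper(.6); robot.dwell(.2)
robot.servo_line([*xy,.0998],speed=.08)
i,T,im,d=shot("wrist","w_rel"); P=cloud(i,T,d)
n=(np.hypot(P[...,0]-.496,P[...,1]-.207)<.04)&(P[...,2]>.1)&(P[...,2]<.135)&(d>0); print("T top z",n.sum(),np.percentile(P[n][:,2],[5,50,95]).round(4))
f0=np.array(robot.read_force()); robot.move_gripper(0.0); print(robot.read_grip_width(),f0,robot.read_force())
for z in np.arange(.097,.0734,-.0025).tolist()+[.0738]:
    robot.servo_line([*xy,z],speed=.04); f=np.array(robot.read_force())-f0
    print(round(z,4),robot.read_position()[2].round(4),f.round(1))
    if abs(f[2])>25 or np.hypot(*f[:2])>15: break
print(robot.read_grip_width(),robot.read_t(),robot.read_ft_torque())
E
```

```text
T top z 3849 [0.1049 0.1206 0.1312]
0.27259586573155903 [-0.01176364 -0.84634923 -0.21475253] [-0.09313246 -0.77893038 -2.30591332]
0.097 0.0968 [-0.5 -0.1  0.1]
0.0945 0.0943 [0.7 0.8 0.2]
0.092 0.0918 [ 1.2  1.  -1.5]
0.0895 0.0892 [ 1.   2.3 -0.2]
0.087 0.0867 [ 0.1  0.7 -0.9]
0.0845 0.0842 [ 0.8  1.1 -1. ]
0.082 0.0818 [ 1.1  0.6 -1.6]
0.0795 0.0793 [ 0.7  0.8 -1.4]
0.077 0.0768 [ 0.6  1.3 -0.7]
0.0745 0.0742 [ 0.8  1.8 -1.6]
0.0738 0.0739 [-0.3  1.4  2.6]
0.27681394762594597 17.95 [-0.12319879  0.07133252 -0.01034351]
```

The 24 mm width means the finger tips were on the rod's top rather than the T-bar (rod ends 60 mm above the foot, tips were at 54). I'll open, raise and check the depth.

```bash
python3 - <<'E'
from h import *
xy=[.4959,.2069]
robot.move_gripper(.6); robot.servo_line([*xy,.2],speed=.15)
R=Rdown(np.radians(13.5)); robot.goto(lookpos([*xy,.08],R,.2),R)
i,T,im,d=shot("wrist","w_chk"); P=cloud(i,T,d); print(robot.read_t(),robot.read_position())
h=np.hypot(P[...,0]-.496,P[...,1]-.207)<.045
n=h&(P[...,2]>.08)&(P[...,2]<.135)&(d>0)&(im.max(2)<80); print("T",n.sum(),np.percentile(P[n][:,2],[5,50,95]).round(4))
print(cv2.minAreaRect((P[n][:,:2]*1000).astype(np.float32)))
cv2.imwrite("pics/chk.png",cv2.resize(im[20:320,56:456,::-1],(800,600)))
E
```

```text
20.1167 [0.48085785 0.20353985 0.12268575]
T 1673 [0.0945 0.0965 0.1316]
((487.2281799316406, 204.74346923828125), (62.96426773071289, 63.33548355102539), 58.57585144042969)
```

View pics/chk.png

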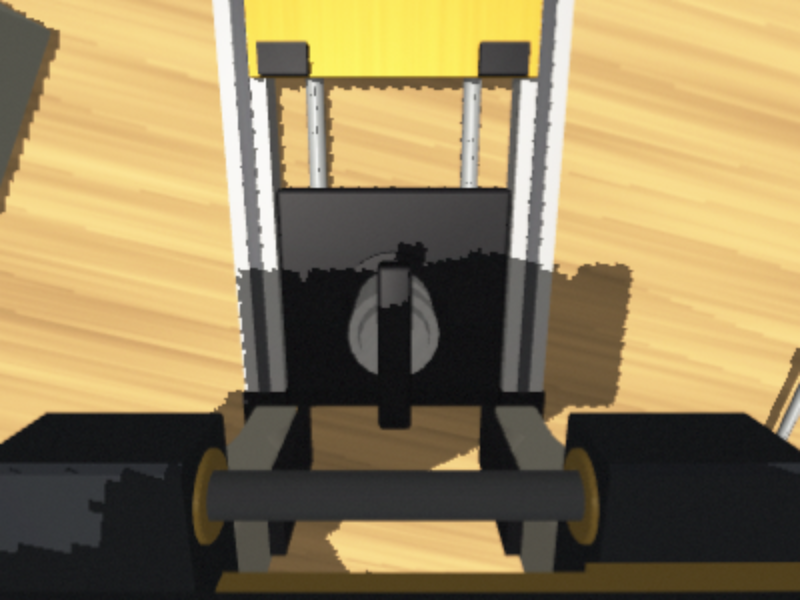

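The post is home (T top at z ≈ 0.0965) and the T still lies along the frame's x axis. I'll grip the T-bar and turn anticlockwise, watching the torque.

```bash
python3 - <<'E'
from h import *
xy=[.4959,.2069]; R=Rdown(np.radians(13.5))
robot.servo_line([*xy,.13],R,speed=.15); robot.servo_line([*xy,.0815],speed=.08)
robot.move_gripper(0.0); print(robot.read_grip_width(),robot.read_force())
robot.servo_line([*xy,.0808]); f0=np.array(robot.read_force());t0=np.array(robot.read_ft_torque()); print(f0,t0,robot.read_t())
for a in np.arange(3,75,3):
    robot.servo_line([*xy,.0808],Rdown(np.radians(13.5+a)),speed=.02)
    f=np.array(robot.read_force()); t=np.array(robot.read_ft_torque())-t0
    print(a,f.round(1),t.round(3),round(robot.read_grip_width(),4),robot.read_t())
    if abs(t[2])>.22: break
    if robot.read_t()>45: break
E
```

```text
0.13312521671123542 [0.16576449 0.93792449 0.80037846]
[-2.56525833  0.81160376  6.14878792] [-0.06996623  0.90193325  0.01514365] 22.1333
3 [-1.5 -1.   6.4] [-0.245 -0.27   0.019] 0.128 22.3833
6 [-1.  -1.1  5.9] [-0.403 -0.517 -0.028] 0.1309 22.6333
9 [-0.8 -0.3  5.8] [-0.512 -0.671 -0.023] 0.1328 22.8833
12 [-1.2 -1.2  5.8] [-0.537 -0.772 -0.083] 0.1342 23.1333
15 [-0.2 -1.1  5.2] [-0.556 -0.901  0.003] 0.1321 23.3833
18 [ 0.3 -1.2  3.4] [-0.623 -0.937 -0.033] 0.1348 23.6333
21 [-0.2 -1.   5.4] [-0.643 -0.86  -0.027] 0.1351 23.8833
24 [-0.1 -1.6  5.1] [-0.602 -0.992  0.067] 0.1341 24.1333
27 [ 0.2 -0.9  5.2] [-0.559 -1.139 -0.078] 0.1319 24.3833
30 [ 1.3 -2.2  6.4] [-0.623 -1.139 -0.035] 0.1304 24.6333
33 [ 0.9 -1.7  5.5] [-0.6   -1.113  0.021] 0.131 24.8833
36 [ 0.2 -1.4  6.2] [-0.57  -1.204  0.014] 0.1333 25.1333
39 [ 2.4 -4.   5.9] [-1.376 -2.06   0.018] 0.1325 25.3833
42 [-0.1 -2.4  6. ] [-0.641 -1.21  -0.014] 0.1364 25.6333
45 [ 0.9 -1.4  7.1] [-0.566 -1.263 -0.046] 0.136 25.8833
48 [ 1.  -2.1  6. ] [-0.634 -1.252 -0.022] 0.1348 26.1333
51 [ 1.1 -1.2  6.7] [-0.621 -1.358 -0.094] 0.1382 26.3833
54 [ 1.1 -1.4  6.1] [-0.732 -1.478 -0.055] 0.133 26.6333
57 [ 1.1 -3.9  6.9] [-1.339 -1.71  -0.099] 0.1318 26.8833
60 [ 0.9 -3.1  6.7] [-1.191 -1.617 -0.445] 0.1353 27.1333
```

Hard stop at +60°. As a check, I'll turn back and look for the opposite stop about 0.2 rad away, then centre between them.

```bash
python3 - <<'E'
from h import *
xy=[.4959,.2069]; t0=.015
for a in np.arange(58,38,-2):
    robot.servo_line([*xy,.0808],Rdown(np.radians(13.5+a)),speed=.02); robot.dwell(.1)
    t=np.mean([robot.read_ft_torque()[2] for _ in range(3)])-t0
    print(a,round(t,3),np.round(robot.read_force(),1))
    if t>.22: break
c=(a+60)/2
robot.servo_line([*xy,.0808],Rdown(np.radians(13.5+c)),speed=.02); robot.dwell(.2)
print(c,robot.read_ft_torque(),robot.read_force())
robot.servo_line([*xy,.0815]); robot.move_gripper(.5)
R=Rdown(np.radians(13.5+c)); robot.servo_line([*xy,.2],speed=.15)
# side view of a window: keep clear, look from the scene camera and from above
print(robot.read_t(),robot.read_force(),robot.read_grip_width())
robot.servo_line(lookpos([*xy,.08],R,.25),R,speed=.15)
i,T,im,d=shot("wrist","w_end"); P=cloud(i,T,d)
n=(np.hypot(P[...,0]-.496,P[...,1]-.207)<.035)&(P[...,2]>.085)&(P[...,2]<.11)&(d>0); print(n.sum(),np.percentile(P[n][:,2],[5,50,95]).round(4))
v,u=np.nonzero(n); print(cv2.minAreaRect((onplane(i,T,np.c_[u,v],.096)[:,:2]*1000).astype(np.float32)))
robot.goto([.45,-.1,.3],Rdown(0)); _,_,s,_=shot("scene","s_end"); print(robot.read_t())
cv2.imwrite("pics/end.png",np.hstack([cv2.resize(im[:,:,::-1],(400,300)),cv2.resize(s[195:270,272:372,::-1],(400,300),interpolation=cv2.INTER_CUBIC)]))
E
```

```text
58 -0.223 [ 0.4 -2.6  6.8]
56 -0.025 [ 0.1 -2.9  7.4]
54 0.037 [ 0.  -1.5  6.7]
52 0.068 [-0.4 -1.2  7.3]
50 -0.008 [-0.8 -0.9  7.7]
48 -0.019 [-1.5 -1.   7.4]
46 -0.019 [-1.9 -1.1  7.6]
44 -0.017 [-1.3 -0.3  7.7]
42 0.037 [-1.4 -0.3  8.6]
40 0.077 [-2.7 -0.5  9. ]
50.0 [-0.46841857 -0.04213977 -0.03077905] [-0.61866028 -1.75715354  6.46442784]
33.1 [ 0.34783042 -0.11724903 -0.15535248] 0.5025281950312309
895 [0.0941 0.096  0.0972]
((495.27978515625, 207.87953186035156), (61.18804931640625, 11.608438491821289), 63.107303619384766)
34.8
```

View pics/end.png

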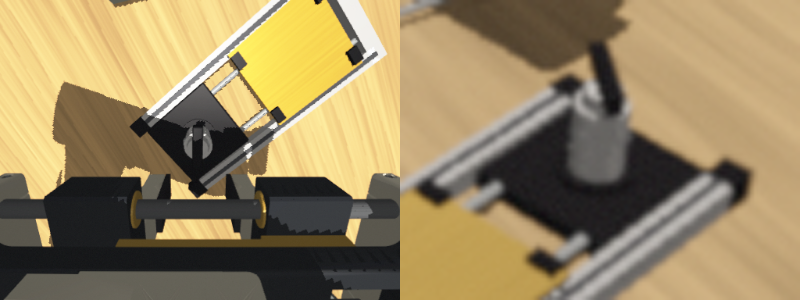

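The post is released, home (T top z 0.096) and turned to 50° from the frame. However, turning back showed no clear opposite stop, so the lock isn't confirmed. I'll look at a window from the side.

```bash
cat >> h.py <<'E'
def view_pose(p,az,el,dist,roll):
    a=-np.array([np.cos(el)*np.cos(az),np.cos(el)*np.sin(az),np.sin(el)])
    x=np.cross(a,[0,0,1.]); x/=np.linalg.norm(x); y=np.cross(a,x)
    B=np.c_[x,y,a]; c,s=np.cos(roll),np.sin(roll); B=B@np.array([[c,-s,0],[s,c,0],[0,0,1]])
    Tc=np.eye(4);Tc[:3,:3]=B;Tc[:3,3]=np.array(p)-a*dist
    T=Tc@np.linalg.inv(np.array(robot.camera_info("wrist")["T_tool_cam"])); return T
E
python3 - <<'E'
from h import *
p=[.496,.207,.05]
for az in range(-70,20,10):
  for off in (0,180):
    for el in (25,35,45):
      for roll in (0,90,180,270):
        for D in (.25,.32):
          T=view_pose(p,*np.radians([az+off,el]),D,np.radians(roll))
          if T[2,3]<.06 or T[2,3]-.1*0<.06: continue
          j=robot.ik(T[:3,3],T[:3,:3])
          if j is not None: print(az+off,el,roll,D,T[:3,3].round(3),j.round(0))
E
```

```text
-70 25 0 0.32 [0.545 0.071 0.087] [ -15.   52.   12.  -60. -110. -132.]
-70 25 90 0.25 [0.494 0.132 0.083] [-14.  35. -12. -63. -83. 146.]
-70 25 90 0.32 [0.515 0.073 0.112] [-18.  35.  -6. -59. -88. 142.]
-70 25 180 0.25 [0.516 0.153 0.108] [  2.  29.  -4. -46. -81.  36.]
-70 25 180 0.32 [0.538 0.093 0.137] [ -3.  29.   1. -44. -87.  36.]
-70 25 270 0.25 [0.546 0.151 0.082] [   1.   48.   15.  -48. -105.  -51.]
-70 25 270 0.32 [0.568 0.092 0.112] [  -4.   48.   20.  -47. -111.  -53.]
-70 35 0 0.25 [0.523 0.133 0.071] [  -9.   46.    4.  -57.  -97. -131.]
-70 35 0 0.32 [0.542 0.079 0.111] [ -12.   44.    9.  -55. -103. -135.]
-70 35 90 0.25 [0.491 0.139 0.094] [ -9.  27. -14. -59. -74. 141.]
-70 35 90 0.32 [0.511 0.085 0.134] [-13.  26.  -9. -56. -81. 138.]
-70 35 180 0.25 [0.512 0.163 0.117] [  9.  23.  -7. -40. -73.  28.]
-70 35 180 0.32 [0.532 0.109 0.157] [  4.  23.  -2. -37. -80.  28.]
-70 35 270 0.25 [0.544 0.158 0.094] [  4.  42.  12. -43. -99. -57.]
-70 35 270 0.32 [0.563 0.104 0.134] [   0.   41.   17.  -42. -105.  -58.]
-70 45 0 0.25 [0.521 0.138 0.084] [  -5.   39.    1.  
[... 19874 characters left out ...]
 [0.554 0.189 0.104] [  21.   45.   21.  -25. -107.  164.]
10 45 90 0.32 [0.603 0.198 0.154] [  20.   47.   32.  -26. -115.  160.]
10 45 180 0.25 [0.53  0.213 0.124] [ 34.  33.   6. -11. -89.  69.]
10 45 180 0.32 [0.579 0.222 0.173] [ 32.  35.  16. -10. -97.  69.]
10 45 270 0.25 [0.545 0.244 0.104] [  40.   49.   20.   -5. -109.  -22.]
10 45 270 0.32 [0.593 0.252 0.153] [  38.   51.   31.   -4. -118.  -21.]
190 25 180 0.25 [0.439 0.197 0.108] [  -1.   -3.  -56. -142.  -14.   60.]
190 35 270 0.25 [0.439 0.169 0.094] [ -18.    8.  -52. -109.  -41.  -45.]
190 35 270 0.32 [0.383 0.159 0.134] [ -5. -11. -52. -93. -29. -77.]
190 45 270 0.25 [0.447 0.17  0.104] [  21.   -3.  -43.  -72.   -9. -117.]
```

```bash
python3 - <<'E'
from h import *
T=view_pose([.496,.207,.055],*np.radians([-30,35]),.32,np.pi)
robot.goto(T[:3,3],T[:3,:3]); _,_,im,d=shot("wrist","w_side"); print(robot.read_t())
im=im[::-1,::-1]; c=im[117:267,156:356,::-1]
cv2.imwrite("pics/side.png",cv2.resize(np.clip(c*1.5,0,255).astype(np.uint8),(800,600),interpolation=cv2.INTER_CUBIC))
E
```

```text
36.075
```

View pics/side.png

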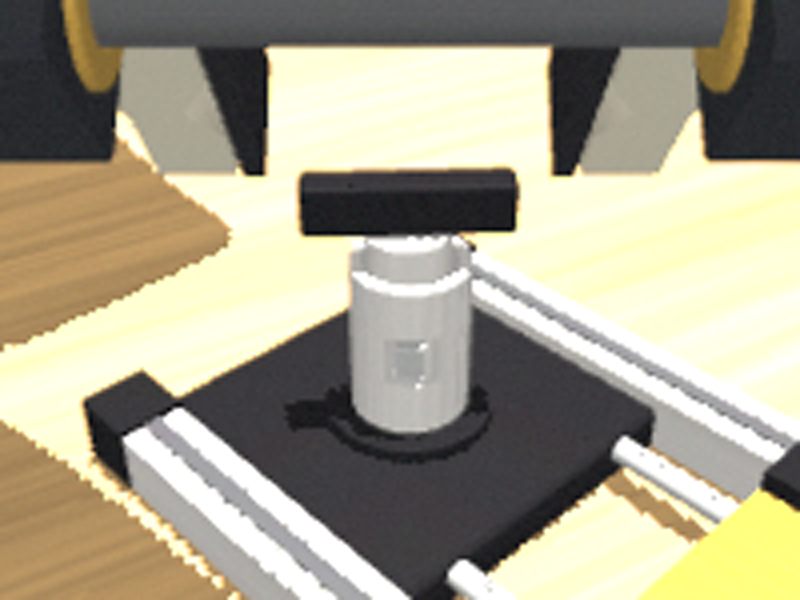

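A window is visible at crop (410,362) with the button inside it. Depth will tell whether it is out (radius about 19 mm) or held in (about 14 mm). The tube wall is at 17.7 mm.

```bash
python3 - <<'E'
from h import *
z=np.load("pics/w_side.npz"); i=robot.camera_info("wrist"); P=cloud(i,z["T"],z["d"])[::-1,::-1]
p=P[196:220:2,243:274]
r=np.hypot(p[...,0]-.4959,p[...,1]-.2069)*1000
for k in range(len(r)): print(round(float(np.median(p[k,:,2])),3),' '.join(f"{x:.0f}" for x in r[k]))
w=P[187:194,250:268]; rr=np.hypot(w[...,0]-.4959,w[...,1]-.2069)*1000; print("wall",rr.mean(0).round(1))
print("btn",(np.hypot(P[205:211,254:262,0]-.4959,P[205:211,254:262,1]-.2069)*1000).mean(0).round(1))
print((np.degrees(np.arctan2(p[6,:,1]-.2069,p[6,:,0]-.4959))).round(0))
E
```

```text
0.061 18 18 18 18 18 18 17 17 18 17 17 17 17 18 17 17 17 17 17 17 17 17 17 17 18 16 16 17 17 17 17
0.058 18 18 18 17 18 17 18 18 17 18 18 18 17 17 16 17 17 17 17 17 17 18 17 18 17 18 17 17 17 17 17
0.054 18 18 18 18 17 18 18 17 17 16 17 18 17 18 17 17 18 17 17 18 16 17 16 16 17 17 17 17 17 17 42
0.051 18 18 18 18 18 18 17 18 18 16 14 12 15 16 15 16 16 15 15 10 11 15 18 18 16 17 17 17 17 17 38
0.048 18 18 18 18 18 18 17 18 16 16 15 11 18 18 18 18 19 17 18 12 11 15 17 17 17 17 16 17 17 17 35
0.046 31 18 18 17 18 18 17 17 17 17 15 12 19 18 17 18 17 17 18 11 10 15 18 17 17 17 16 17 17 17 31
0.042 24 18 18 18 18 17 18 18 17 17 14 12 18 18 18 17 19 17 17 11 10 15 17 17 16 17 18 17 17 17 24
0.04 22 18 18 18 17 18 18 18 17 17 15 12 17 18 17 18 18 18 18 11 12 15 18 17 17 18 17 17 17 17 22
0.038 20 18 18 18 18 18 18 18 19 18 17 16 16 15 16 15 15 15 16 16 16 17 18 18 17 17 16 17 17 17 20
0.035 19 18 18 18 17 18 18 17 18 17 17 16 18 16 17 17 17 16 17 17 16 16 18 17 17 18 17 17 17 17 19
0.031 19 18 18 18 18 18 17 17 17 18 17 18 17 17 17 17 18 18 17 17 17 18 17 17 16 16 18 17 17 17 18
0.028 19 18 18 18 18 17 17 17 18 17 18 18 18 18 18 18 17 16 17 16 17 17 18 17 17 17 17 17 17 18 19
wall [17.1 16.5 16.1 16.2 16.1 15.6 15.3 15.4 15.1 15.2 15.3 15.8 15.7 15.4
 15.8 16.  16.4 16.6]
btn [12.1 18.1 18.  17.6 17.4 17.7 58.1 17.6]
[-156.  -99.  -91.  -83.  -77.  -73.  -67.  -62.  -59.  -55.  -55.  -55.
  -42.  -38.  -35.  -31.  -27.  -23.  -19.   -6.    3.   -4.   -4.    2.
    8.   11.   14.   24.   29.   40.   99.]
```

The near button reads about 18 mm, level with or proud of the wall, so it is out. I'll check the far one the same way.

```bash
python3 - <<'E'
from h import *
robot.goto([.45,.15,.3],Rdown(np.radians(-150)))
T=view_pose([.496,.207,.055],*np.radians([150,35]),.32,np.pi/2)
robot.goto(T[:3,3],T[:3,:3]); i,Tw,im,d=shot("wrist","w_side2"); print(robot.read_t())
P=cloud(i,Tw,d); k=1  # make upright
R=Tw[:3,:3]; up=(R.T@[0,0,1])[:2]; print("up in image",up.round(2))
k={(-1,0):3,(1,0):1,(0,1):2,(0,-1):0}[tuple(np.round(up/np.abs(up).max()).astype(int))]
im=np.rot90(im,k); P=np.rot90(P,k); print(im.shape)
rad=np.hypot(P[...,0]-.4959,P[...,1]-.2069)*1000
cy,cx=[int(x.mean()) for x in np.nonzero((rad<22)&(abs(P[...,2]-.046)<.004))]; print(cy,cx)
for v in range(cy-10,cy+12,2): print(round(float(np.median(P[v,cx-8:cx+9,2])),3),' '.join(f"{x:.0f}" for x in rad[v,cx-15:cx+16]))
c=im[cy-60:cy+60,cx-80:cx+80,::-1]
cv2.imwrite("pics/side2.png",cv2.resize(np.clip(c*1.5,0,255).astype(np.uint8),(640,480),interpolation=cv2.INTER_CUBIC))
E
```

```text
39.275
up in image [-0.82 -0.  ]
(512, 384, 3)
266 192
0.063 53 18 19 19 19 19 19 19 18 19 18 18 17 19 19 18 17 18 18 18 18 18 18 18 18 18 18 263 18 18 18
0.061 49 18 18 19 19 18 19 18 18 19 18 18 19 19 18 18 18 19 20 19 18 17 18 19 17 18 18 18 18 18 18
0.058 45 18 18 18 18 18 18 18 18 19 18 17 19 18 19 19 19 18 19 18 18 18 18 18 18 18 18 18 18 18 18
0.055 41 18 18 18 18 19 18 18 18 18 19 19 18 18 19 19 20 18 18 19 18 18 18 19 18 18 18 18 18 18 18
0.051 38 19 18 18 19 19 18 19 18 19 19 16 14 13 18 18 16 17 19 17 17 14 17 18 18 19 18 18 18 18 17
0.049 32 33 18 19 19 18 18 19 19 19 18 16 15 14 21 22 22 20 21 20 20 15 17 18 18 17 17 18 18 18 18
0.046 30 25 19 19 18 18 18 18 19 19 18 16 14 15 21 20 20 21 20 21 21 14 16 18 19 18 19 18 18 18 18
0.042 24 23 18 18 18 18 18 18 19 18 18 16 14 14 20 20 22 20 21 21 22 15 17 18 19 18 18 18 18 18 18
0.04 22 20 18 18 19 19 19 19 19 18 18 16 16 14 21 20 20 21 20 20 21 15 17 19 18 18 19 18 17 18 18
0.038 20 19 18 18 19 19 18 19 18 19 19 18 19 18 18 19 18 19 19 19 18 18 19 18 17 263 18 18 18 18 18
0.035 20 19 18 18 18 19 18 18 18 18 18 18 18 18 19 19 19 18 18 18 19 18 18 18 18 18 18 18 18 18 18
```

View pics/side2.png

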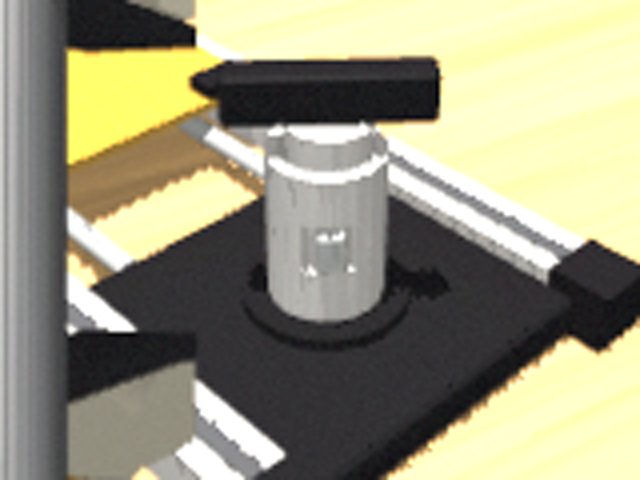

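Far button at 20.5 mm and near one at 18 mm add up to 38 mm across, so both are fully out, with the post shifted about 1 mm within its play. The robot touches nothing, so I'm handing in.

```bash
python3 - <<'E'
from h import *
print(robot.read_t(),np.round(robot.read_force(),1)); robot.job_done()
E
```

```text
39.275 [ 1.3  0.9 -0.2]
the job is handed in; nothing more can be done
```

I fitted the post into the printer-frame socket, pushed it home and turned it until both buttons popped out through the windows. I then let go and handed the job in at 39.3 s; no verdict is reported.

- **How it went:** I gripped the rod by the upper part of its buttons and lowered it about 4 mm of button depth into the mouth, with under 1 N of change in force. I then pushed it home and turned it by the T-bar about 50° anticlockwise.
- **Fully home:** the top of the T measured 96 mm above the bench, which is the expected height for a post resting on the socket floor.
- **Buttons out:** from both sides each button fills its window. Measured by depth, they sit about 18 mm and 20.5 mm from the socket's axis. That adds up to about the 38 mm of buttons fully out, with the post about 1 mm off-centre within its play.
- **Clear of the robot:** the arm had been moved away from the post, and the wrist force read about 1 N or less, within its usual noise.

**What disagreed:**
- **Turn test:** turning on, I met a hard stop at about 57–60°, but turning back to 40° showed no clear opposite stop. The T-bar may have slipped in the pads, so I relied on the side views for the lock.
- **First push down:** the finger tips were on the top of the rod rather than on the T-bar. It did no harm.

I did not measure the screwdriver, spool and screw box again at the end. The arm was never sent near them at low height.

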